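Check the filled joint with the moisture meter

ROBOT

A 6-joint arm with a two-finger parallel gripper is mounted at the origin on the work surface. World frame = base frame: x ahead of the robot, y to its left, z up, the work surface at z = 0. Lengths are in m, angles in rad, forces in N, time in s.
With the tool pointing down it reaches from about 0.325 to 1 m from the base axis. Payload 5.1 kg.
Tool frame: the origin (TCP) lies midway between the tips of the shut fingers; the grasp point (between the pads) lies 19 mm behind it; z points along the fingers, y is the line along which they close (so a half turn about z gives the same grasp; the last joint's range is limited). The gripper opens to 85 mm and grips with 20 to 120 N. Pads are 22 mm wide; open, the fingers measure 114 mm over their backs; the gripper's body (76 mm by 85 mm) begins 54 mm behind the grasp point. The pads swing forward as they close: fully open they stand 13 mm farther back than shut.
Start: joints at [1.133, 0.124, 1.65, -0, 1.367, -0.083], TCP at [0.226, 0.609, 0.231] pointing down, gripper open.
Joint ranges: [-2.61, 2.61], [-1.02, 2.33], [0.03, 2.71], [-1.35, 4.49], [0.32, 2.68], [-2.91, 2.91]. Speed limits (rad/s): [2.57, 2.57, 3.14, 3.14, 3.14, 3.14].

INTERFACE

Orientations are given as a 3x3 rotation matrix whose columns are the frame's x, y, z axes.
In Python, from plant import monitor, snapshot, arm, search_frame, mark_of gives the robot as it stands.
- The arm moves only by the shell command python3 -m jog 'ROWS' [FORCE]. ROWS is a JSON object of lists of equal length, an entry for each row: "turn": the turn, a rotation vector about the tool's x, y, z in degrees, a list of three; "xyz": the shift along the tool's x, y, z in m, a list of three; "jaw": the closure, from -1 (fully open) to 1 (shut). In form: {"turn": [[ax, ay, az], ...], "xyz": [[dx, dy, dz], ...], "jaw": [jaw, ...]}. A call has exactly 10 rows; each row is the pose to reach, as a shift and turn from the pose commanded when the call began, along the tool's axes at that moment; what a row does not reach only later rows make up. A row lasts 1/10 s, in which the tool goes at most 50 mm and 8.59 degrees, less where a joint would pass 70% of its speed; a pose out of reach is approached as far as the arm can. A call with a gripper value outside its range is refused whole. The fingers move at their own pace and stop on an object; FORCE is the grip in N (left out, the last holds). Time passes only in rows, so rows that repeat a pose let the fingers close, or fill a call up. It gives the time, the measured TCP pose, the force, the opening and the grip force at its end, in the units of the state.
- monitor.get_obs(): the state, without advancing time (a new reading comes with each control period).
- snapshot(name): name is "scene" or "top" or "wrist"; returns a dict with "frame" (480x640x3 uint8, red, green, blue), "range_z" (480x640 float32, m along the optical axis (not along the pixel's ray), 0 where there is no reading), "intrinsics" (3x3 intrinsics, pixels), "k1" (the pictures are not rectified: a ray, as slopes to the right and down, at radius r is drawn at 1 + k1 r^2 times it, then the intrinsics apply), "R" (3x3) and "t" (3): a world point X has camera coordinates R X + t. Camera axes: x right, y down, z forward; pixel columns grow to the right and rows downward; lengths in m; the calibration is good to about 2 mm. A picture is of the moment at which its call begins.
- arm.close_job(): hands the job in; it is judged then, once.
Trained networks look in a picture, given as the dict that the camera call returned (one of the last four; its "shot" number tells which), for a name from the list of things; names that differ only in an ending like _2 or _b are one class to them, and where a whole thing is asked for, a point or a joint stands for the part that bears it (a point fixed in the world has none). Each returns a list of dicts, best first, with "confidence" (0 to 1); they miss things now and then, are a little off and sometimes report something else, mostly with a low value. They report only what shows in the picture. A call takes as long as a camera call. They do not tell look-alikes from the thing itself.
- search_frame(picture, thing): "at" ([column, row] in pixels, amid what is visible of it).
- mark_of(picture, thing): "at" ([column, row] in pixels: a listed point, or the origin of a listed thing).
The state is a dict: "t": time; "joint_pos": joint angles; "dq": joint speeds; "effort": joint torques, N m; "tcp_pos": TCP position; "tcp_rot": TCP orientation; "ft_force": force on the tool from outside, world axes, zero at the start; "moment": the same for the moment, N m; "gripper_width": finger opening in m; "grip_force": force on a finger pad.
Only numpy, scipy, OpenCV 4.12 (cv2) and the standard library are available. Lean on these libraries where they do the work, as an engineer would, in place of code of your own. Each camera call takes 0.05 s, during which the arm holds its last target. There are 200 camera calls.

TASK

Pull the moisture meter straight up out of its clip-in cap in the wooden block and check the filler on the sloping plasterboard offcut: hold the meter square to the sloping face with its sprung steel tip on the centre of the pencilled cross, pressed gently so that the tip is pushed about halfway in. Finish while still holding it there, steady, and leave the other things on the bench where they are.

Things in the scene. Friction and masses are not known exactly. Their poses are not given: they have to be found in the camera images.
- meter: Loose black plastic meter, 0.11-0.21 kg, standing tip-down in its cap. Origin: centre of the nose's lower end; z runs up its length. Round nose, 18 mm diameter, z 0 to 36 mm, detent groove at z 18. Body: box 42 mm (x) by 24 mm (y), z 36 to 136 mm (flat top); grip across the 24 mm. A sprung steel tip, 6 mm diameter, round end, sticks 20 mm out along -z.
- grip (a point): Point on the meter's axis where it is best gripped: 96 mm above the meter's origin, 40 mm below its top, 116 mm above the end of the tip (tip out). At the start it is 60 mm above the top of the block.
- tip_point (a point): The very end of the meter's sprung tip (moves with the tip).
- tip (a joint): How far the sprung tip is pushed into the nose: 0 = fully out, 0.012 m = fully in. Spring: about 1 N to start moving, 400 N/m, so about 3.4 N at half way (0.006 m) and 5.8 N when fully in; beyond that it is rigid.
- cap: Fixed softwood block 80 x 80 x 64 mm high; origin: centre of its underside, z up. The cap: a 21 mm square hole, 60 mm deep, in its top, edged in black. The meter's nose is inside, its body rests on the block, square to it. Sprung balls click into the nose's groove: pulling straight up takes up to about 10 N over the first 20 mm, then little; the tip's end is clear after 60 mm.
- panel: Fixed tan plasterboard, 200 mm (x, up the slope) by 250 mm (y, level) by 12.5 mm, on a wooden rest; the rigid face slopes 0.30 rad, facing up and roughly towards the robot. Origin: centre of the upper face, 62 mm above the bench; z: square out of the face. A 55 mm wide band of white filler, flush within 0.5 mm, runs along y through the middle.
- spot (a point): Centre of the pencilled cross on the panel's face: two dark grey strokes, 34 mm long and 3 mm wide, along the panel's x and y. It lies on the filler band, anywhere within 70 mm to either side of the panel's centre along y.
- tub: Bystander: white jar of filler, 84 mm diameter, 85 mm high, loose; origin at the centre of its underside.
- tape: Bystander: roll of tape lying flat, 100 mm outside diameter, 25 mm high, loose; origin at the centre of its underside.
- sander: Bystander: cork sanding block, 70 x 110 mm, 45 mm high with its wooden grip, loose; origin at the centre of its underside.
- knife: Bystander: putty knife lying flat, 200 mm long, loose.
There are look-alikes about, which are no part of the job. What is meant by the meter is not yellow, and is the smaller of those in its own colour.

How it is judged:
By the outcome, as a careful person would: the job done as asked, in the order asked, and still so for the second after the job is handed in, while the arm keeps its last pose, push and grip.
It also fails if it takes over 40 s, if anything falls off the work surface, if the arm or the gripper's body presses on something with over 40 N, if the wrist force passes 120 N, or if a joint passes its speed limit or range.

## Working session

There is one attempt and no reset: what is moved stays moved. The work goes in short steps, Python scripts to look and compute and a shell command to move; the robot and the scene stay as the last step left them, time stands still between calls to the robot, and variables do not carry over. Pictures are saved under pics/ and viewed, at most 13 in all, crops included, and the job is handed in when it is done.

```bash
mkdir -p pics; ls; cat > h.py <<'E'
import numpy as np, cv2
from plant import monitor, snapshot, arm, search_frame, mark_of
def ray(p,at):
    K=p["intrinsics"];d=np.array([(at[0]-K[0,2])/K[0,0],(at[1]-K[1,2])/K[1,1]])
    s=d.copy()
    for _ in range(20): s=d/(1+p["k1"]*(s@s))
    return np.array([s[0],s[1],1.])
def world(p,at,z=None):
    c=ray(p,at)
    if z is None: z=float(p["range_z"][int(round(at[1])),int(round(at[0]))])
    return p["R"].T@(c*z-p["t"])
def onplane(p,at,n,q):
    o=-p["R"].T@p["t"];d=p["R"].T@ray(p,at)
    return o+d*((q-o)@n)/(d@n)
def proj(p,X):
    c=p["R"]@X+p["t"];s=c[:2]/c[2];s=s*(1+p["k1"]*(s@s));K=p["intrinsics"]
    return np.array([K[0,0]*s[0]+K[0,2],K[1,1]*s[1]+K[1,2]])
def tri(obs):
    A=np.zeros((3,3));b=np.zeros(3)
    for p,at in obs:
        o=-p["R"].T@p["t"];d=p["R"].T@ray(p,at);d/=np.linalg.norm(d);M=np.eye(3)-np.outer(d,d);A+=M;b+=M@o
    return np.linalg.solve(A,b)
def save(n,im): cv2.imwrite("pics/"+n,cv2.cvtColor(im,cv2.COLOR_RGB2BGR))
E
python3 - <<'E'
from h import *
np.set_printoptions(precision=4,suppress=True)
for c in ["scene","top"]:
    p=snapshot(c); save(c+"0.png",p["frame"])
    print(c,p["k1"],"cam at",-p["R"].T@p["t"])
    for n in ["meter","cap","panel","tub","tape","sander","knife"]:
        print(n,[(np.round(d["at"]),round(d["confidence"],2),world(p,d["at"])) for d in search_frame(p,n)[:4]])
    for n in ["grip","spot","cap","panel"]:
        print("mark",n,[(np.round(d["at"],1),round(d["confidence"],2),world(p,d["at"])) for d in mark_of(p,n)[:4]])
o=monitor.get_obs();print(o["t"],o["tcp_pos"],o["tcp_rot"],o["ft_force"])
E
```

```text
pics
scene -0.14804806845858806 cam at [1.349  0.0949 0.8879]
meter [(array([412., 155.]), 0.91, array([0.4308, 0.1964, 0.1608])), (array([438., 202.]), 0.85, array([0.5427, 0.2396, 0.1464])), (array([498., 207.]), 0.79, array([0.5266, 0.3504, 0.1253]))]
cap [(array([462., 324.]), 0.71, array([0.7012, 0.2879, 0.0054])), (array([429., 242.]), 0.7, array([0.5596, 0.2313, 0.0627]))]
panel [(array([225., 217.]), 0.73, array([ 0.5161, -0.153 ,  0.067 ]))]
tub [(array([247., 333.]), 0.76, array([ 0.7914, -0.0686,  0.0824]))]
tape [(array([454., 324.]), 0.9, array([0.6982, 0.2751, 0.0023]))]
sander [(array([360., 347.]), 0.63, array([0.769 , 0.1096, 0.024 ]))]
knife [(array([150., 313.]), 0.75, array([ 0.7028, -0.2682,  0.0022]))]
mark grip [(array([438.5, 202.2]), 0.93, array([0.543 , 0.2396, 0.1462])), (array([497.3, 203.9]), 0.9, array([0.5284, 0.3473, 0.1337])), (array([410.3, 148.4]), 0.72, array([0.4341, 0.1918, 0.1777]))]
mark spot [(array([237. , 217.1]), 0.43, array([ 0.5144, -0.1296,  0.0656]))]
mark cap [(array([429.3, 250.9]), 0.65, array([0.5628, 0.2338, 0.0417]))]
mark panel [
[... 733 characters left out ...]
(array([460., 202.]), 0.57, array([ 0.6915, -0.2655,  0.0022]))]
mark grip [(array([226.2, 279. ]), 0.92, array([0.5116, 0.2333, 0.1608])), (array([170.6, 286.3]), 0.86, array([0.4994, 0.3428, 0.1536])), (array([245.3, 336.5]), 0.79, array([0.4016, 0.1905, 0.2052])), (array([463.3, 183.7]), 0.35, array([ 0.7358, -0.2762, -0.0011]))]
mark spot [(array([406.3, 284.8]), 0.36, array([ 0.5039, -0.1293,  0.0565]))]
mark cap [(array([233.5, 283. ]), 0.95, array([0.5099, 0.2296, 0.0886]))]
mark panel [(array([417. , 285.5]), 0.97, array([ 0.5016, -0.1509,  0.0623]))]
1.2 [0.2258 0.6095 0.2313] [[-0.9377  0.3474 -0.    ]
 [ 0.3474  0.9377 -0.    ]
 [ 0.     -0.     -1.    ]] [-0.3184  0.5537  0.2909]
```

View pics/scene0.png

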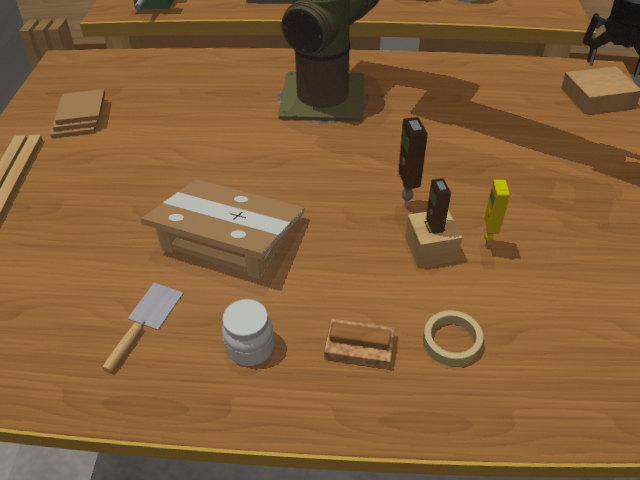

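View pics/top0.png

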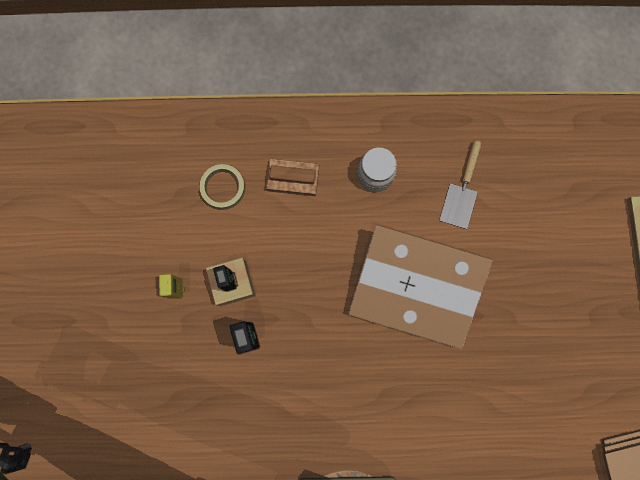

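Candidates for the meter: small black in the block (scene 438,202 / top 226,279), larger black, free-standing (scene 412,155 / top 244,338), yellow (scene 498,207 / top 169,285). By description it's the small black one in the block. I'll measure that one with a close crop.

```bash
cat > m.py <<'E'
from h import *
np.set_printoptions(precision=4,suppress=True)
def cloud(p):
    h,w=p["range_z"].shape;u,v=np.meshgrid(np.arange(w),np.arange(h));K=p["intrinsics"]
    pts=np.stack([u,v],-1).reshape(-1,1,2).astype(float)
    s=cv2.undistortPoints(pts,K,np.array([p["k1"],0,0,0,0.])).reshape(-1,2)
    z=p["range_z"].reshape(-1,1).astype(float)
    X=(np.c_[s,np.ones(len(s))]*z-p["t"])@p["R"];X[z[:,0]<=0]=np.nan
    return X.reshape(h,w,3)
E
python3 - <<'E'
from m import *
for c in ["top","scene"]:
    p=snapshot(c);X=cloud(p);G=p["frame"]
    def rect(cx,cy,r,z0,z1):
        m=(np.hypot(X[...,0]-cx,X[...,1]-cy)<r)&(X[...,2]>z0)&(X[...,2]<z1)
        q=X[m]; R=cv2.minAreaRect(q[:,:2].astype(np.float32))
        return len(q),np.round(R[0],4),np.round(R[1],4),round(R[2],1),np.median(q[:,2])
    print(c,"meter top",rect(.514,.235,.05,.17,.23)); print("block",rect(.514,.235,.07,.05,.078)); print("big",rect(.4,.19,.06,.19,.3)); print("yellow",rect(.5,.345,.05,.12,.3))
    m=(np.abs(X[...,0]-.502)<.13)&(np.abs(X[...,1]+.151)<.14)&(X[...,2]>.025)&(X[...,2]<.11)
    q=X[m]
    for _ in range(10):
        c0=q.mean(0);n=np.linalg.svd(q-c0,full_matrices=False)[2][2];n*=np.sign(n[2])
        q2=X[m];q=q2[np.abs((q2-c0)@n)<(.02 if _<3 else .006)]
    slope=np.arccos(n[2]);x=np.array([-n[0],-n[1],0]);x/=np.linalg.norm(x);x=x*n[2]-np.array([0,0,1])*(x@n);x-=n*(x@n);x/=np.linalg.norm(x);y=np.cross(n,x)
    ab=np.c_[(q-c0)@x,(q-c0)@y]; R=cv2.minAreaRect(ab.astype(np.float32))
    cen=c0+x*R[0][0]+y*R[0][1]
    print("panel n",n,"slope",slope,"x",x,"cen",cen,R,"rms",np.std((q-c0)@n))
    for d in mark_of(p,"spot")[:2]: print("spot",d["at"],onplane(p,d["at"],n,c0))
    a=(224,278) if c=="top" else (438,210)
    cr=cv2.resize(G[a[1]-50:a[1]+50,a[0]-60:a[0]+60],(480,400),interpolation=cv2.INTER_CUBIC)
    s=(407,284) if c=="top" else (238,216)
    cs=cv2.resize(G[s[1]-25:s[1]+25,s[0]-20:s[0]+20],(320,400),interpolation=cv2.INTER_CUBIC)
    save("crop_%s.png"%c,np.hstack([cr,cs]))
E
```

```text
top meter top (1, array([0.53, 0.24]), array([0., 0.]), 0.0, np.float64(0.1707118367660146))
block (1075, array([0.5166, 0.243 ]), array([0.0809, 0.081 ]), 15.5, np.float64(0.0639914825625192))
big (565, array([0.3999, 0.198 ]), array([0.0563, 0.0334]), 15.0, np.float64(0.2065858457946813))
yellow (365, array([0.5029, 0.3537]), array([0.0428, 0.0256]), 2.8, np.float64(0.15433483014624017))
panel n [-0.2826  0.0911  0.9549] slope 0.30147238310605023 x [ 0.9089 -0.2929  0.2969] cen [ 0.4971 -0.156   0.0617] ((-0.0016493350267410278, -0.001086309552192688), (0.25126826763153076, 0.2021554857492447), 89.91104888916016) rms 0.002239739123148059
spot [408.0, 279.3] [ 0.5147 -0.1321  0.0646]
scene meter top (0, array([0., 0.]), array([0., 0.]), 0.0, np.float64(nan))
block (1240, array([0.5196, 0.2433]), array([0.0864, 0.0817]), 15.2, np.float64(0.0634659677054468))
big (478, array([0.4037, 0.199 ]), array([0.0603, 0.0334]), 17.3, np.float64(0.2057976414769742))
yellow (469, array([0.5065, 0.3532]), array([0.0458, 0.0259]), 2.5, np.float64(0.1500175581864725))
panel n [-0.2763  0.0951  0.9564] slope 0.29655049781510945 x [ 0.9043 -0.3112  0.2922] cen [ 0.5002 -0.1553  0.0628] ((-0.00970207154750824, -0.006783083081245422), (0.20849545300006866, 0.25429099798202515), 1.7615889310836792) rms 0.0014228845267752381
spot [238.0, 214.7] [ 0.5034 -0.1299  0.0612]
  return _methods._mean(a, axis=axis, dtype=dtype,
  ret = ret.dtype.type(ret / rcount)
```

View pics/crop_top.png

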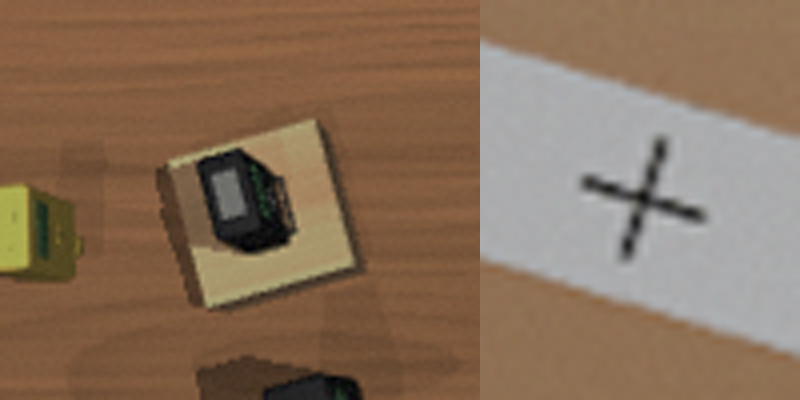

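View pics/crop_scene.png

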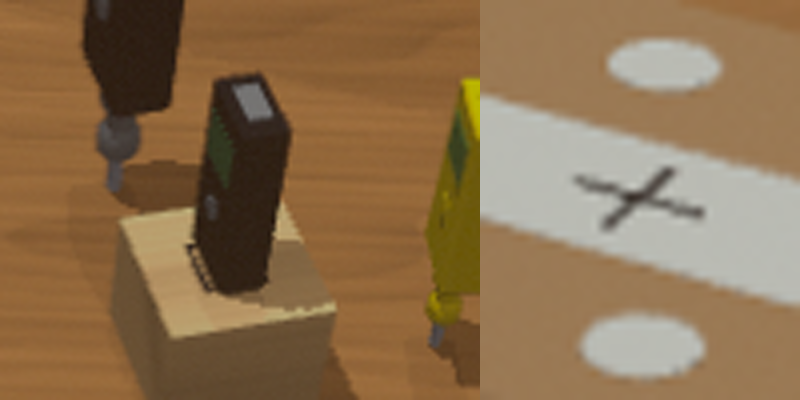

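Crops: the chosen meter is small, black, and sits in the black-edged hole of the block (top 226,279), with its 42 mm side along the block's x (yaw ≈15.5°). The cross is on the filler at about top (407.2,283.3) and scene (237.2,215.3).

```bash
python3 - <<'E'
from m import *
p=snapshot("wrist");o=monitor.get_obs()
c=-p["R"].T@p["t"];print("wrist cam in tool",o["tcp_rot"].T@(c-o["tcp_pos"]),"cam z in tool",o["tcp_rot"].T@p["R"][2])
for c in ["top","scene"]:
    p=snapshot(c);X=cloud(p)
    m=(np.hypot(X[...,0]-.517,X[...,1]-.243)<.05)&(X[...,2]>.155)&(X[...,2]<.175)
    R=cv2.minAreaRect(X[m][:,:2].astype(np.float32));print(c,m.sum(),R,np.median(X[m][:,2]))
E
python3 -m jog '{"turn":[[0,0,-3.6],[0,0,-7.2],[0,0,-10.8],[0,0,-14.4],[0,0,-18],[0,0,-21.6],[0,0,-25.2],[0,0,-28.8],[0,0,-32.4],[0,0,-36]],"xyz":[[-0.04,-0.024,-0.004],[-0.08,-0.048,-0.008],[-0.12,-0.073,-0.012],[-0.16,-0.097,-0.016],[-0.2,-0.121,-0.02],[-0.24,-0.146,-0.024],[-0.28,-0.17,-0.028],[-0.32,-0.194,-0.032],[-0.36,-0.218,-0.036],[-0.4,-0.243,-0.04]],"jaw":[-1,-1,-1,-1,-1,-1,-1,-1,-1,-1]}'
```

```text
wrist cam in tool [ 0.0662  0.0002 -0.142 ] cam z in tool [-0.2609 -0.0004  0.9654]
top 280 ((0.5168070197105408, 0.24279749393463135), (0.04279264807701111, 0.024526428431272507), 15.974345207214355) 0.1638979478929907
scene 288 ((0.5196853876113892, 0.24315853416919708), (0.04393415153026581, 0.026295356452465057), 13.920255661010742) 0.1636526384216008
t: 2.55
tcp_pos: [0.5174, 0.2411, 0.2718]
tcp_rot: [[-0.962, -0.273, 0.001], [-0.273, 0.962, 0.0], [-0.001, 0.0, -1.0]]
ft_force: [0.9, 0.9, 0.9]
gripper_width: 0.0854
grip_force: 0.0
```

```bash
python3 - <<'E'
from m import *
p=snapshot("wrist");X=cloud(p);save("w1.png",p["frame"])
for z0,z1,r in [(.155,.175,.05),(.055,.072,.07)]:
    m=(np.hypot(X[...,0]-.517,X[...,1]-.243)<r)&(X[...,2]>z0)&(X[...,2]<z1)
    if m.sum()>5: print(m.sum(),cv2.minAreaRect(X[m][:,:2].astype(np.float32)),np.median(X[m][:,2]))
pt=snapshot("top");ps=snapshot("scene")
for n in ["grip","cap"]:
    L=[(q,mark_of(q,n)) for q in (p,pt,ps)]
    for q,l in L: print(n,[(np.round(d["at"],1),round(d["confidence"],2)) for d in l[:3]], "exp",proj(q,np.array([.517,.243,.124 if n=="grip" else 0])))
E
```

```text
1590 ((0.5164358615875244, 0.24215860664844513), (0.04253527522087097, 0.02395736612379551), 15.450594902038574) 0.16324329522587894
3946 ((0.5164433717727661, 0.2421191930770874), (0.08040399849414825, 0.0801260694861412), 15.186309814453125) 0.06328593451792433
grip [(array([442.5, 240. ]), 0.8)] exp [323.5936 224.4301]
grip [(array([169. , 284.7]), 0.86), (array([246. , 339.7]), 0.72)] exp [224.2643 278.0468]
grip [(array([439.1, 198.8]), 0.9), (array([499.4, 203.1]), 0.88), (array([412.4, 149.3]), 0.62)] exp [437.9256 201.4699]
cap [(array([319.8, 204.6]), 0.66)] exp [323.006  202.3921]
cap [(array([230.3, 281.3]), 0.78), (array([419.5, 283.9]), 0.16)] exp [233.2838 283.2919]
cap [(array([431.2, 248.5]), 0.77)] exp [430.279  248.2625]
```

View pics/w1.png

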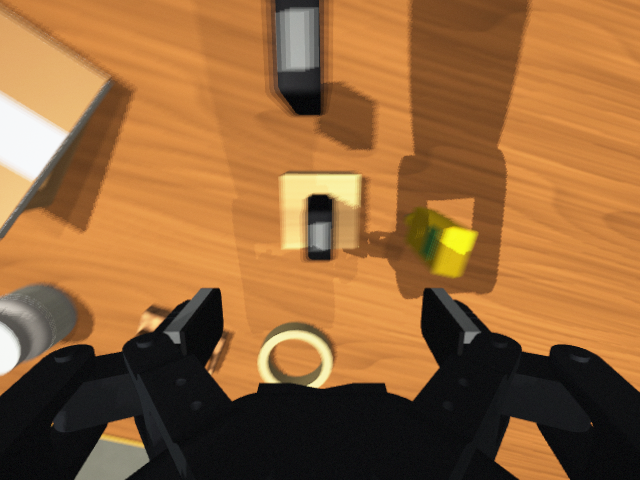

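The wrist view shows the meter's top at (320,228), centred on the block (320,210), with the fingers straddling its 24 mm side. Yellow is well clear at (440,250). Descend and grip.

```bash
python3 -m jog '{"turn":[[0,0,0.4],[0,0,0.4],[0,0,0.4],[0,0,0.4],[0,0,0.4],[0,0,0.4],[0,0,0.4],[0,0,0.4],[0,0,0.4],[0,0,0.4]],"xyz":[[0.001,0.001,0.02],[0.001,0.001,0.05],[0.001,0.001,0.08],[0.001,0.001,0.11],[0.001,0.001,0.135],[0.001,0.001,0.155],[0.001,0.001,0.165],[0.001,0.001,0.169],[0.001,0.001,0.169],[0.001,0.001,0.169]],"jaw":[-1,-1,-1,-1,-1,-1,-1,-1,-1,-1]}' && python3 -m jog '{"turn":[[0,0,0],[0,0,0],[0,0,0],[0,0,0],[0,0,0],[0,0,0],[0,0,0],[0,0,0],[0,0,0],[0,0,0]],"xyz":[[0,0,0],[0,0,0],[0,0,0],[0,0,0],[0,0,0],[0,0,0],[0,0,0],[0,0,0],[0,0,0],[0,0,0]],"jaw":[-0.5,-0.2,0,0.3,0.6,1,1,1,1,1]}' 60
```

```text
t: 4.0
tcp_pos: [0.516, 0.2439, 0.1037]
tcp_rot: [[-0.965, -0.264, 0.002], [-0.264, 0.965, 0.001], [-0.002, 0.0, -1.0]]
ft_force: [-0.6, -0.2, -0.6]
gripper_width: 0.0854
grip_force: 0.0
t: 5.0
tcp_pos: [0.5155, 0.2433, 0.1026]
tcp_rot: [[-0.965, -0.263, 0.0], [-0.263, 0.965, -0.0], [-0.0, -0.0, -1.0]]
ft_force: [-0.5, -0.8, 2.6]
gripper_width: 0.0237
grip_force: 50.5
```

```bash
python3 -m jog '{"turn":[[0,0,0],[0,0,0],[0,0,0],[0,0,0],[0,0,0],[0,0,0],[0,0,0],[0,0,0],[0,0,0],[0,0,0]],"xyz":[[0,0,-0.004],[0,0,-0.008],[0,0,-0.014],[0,0,-0.022],[0,0,-0.032],[0,0,-0.045],[0,0,-0.06],[0,0,-0.08],[0,0,-0.1],[0,0,-0.12]],"jaw":[1,1,1,1,1,1,1,1,1,1]}'
python3 - <<'E'
from m import *
o=monitor.get_obs();p=snapshot("scene");save("s2.png",p["frame"][60:300,150:550])
print(o["tcp_pos"],o["ft_force"],o["moment"],o["gripper_width"],o["joint_pos"])
R=o["tcp_rot"]
for q in (p,snapshot("top"),snapshot("wrist")):
  for n in ["grip","tip_point"]: print(n,[(np.round(d["at"],1),round(d["confidence"],2)) for d in mark_of(q,n)[:3]],"exp",proj(q,o["tcp_pos"]+R[:,2]*(-.019 if n=="grip" else .097)))
  if q is not p:continue
E
```

```text
t: 6.0
tcp_pos: [0.5155, 0.2435, 0.2248]
tcp_rot: [[-0.965, -0.263, 0.002], [-0.263, 0.965, 0.001], [-0.002, 0.0, -1.0]]
ft_force: [1.2, -0.3, -1.2]
gripper_width: 0.0233
grip_force: 50.5
[0.5155 0.2435 0.2248] [ 1.2402 -0.3102 -1.242 ] [-0.0218  0.0214 -0.0032] 0.023268337520362944 [ 0.3471 -0.0488  1.8389 -0.      1.3498 -1.4903]
grip [(array([499. , 206.9]), 0.85), (array([447.7, 148.3]), 0.57), (array([411.7, 150.4]), 0.55)] exp [446.4806 148.2351]
tip_point [(array([438.8, 199.3]), 0.57), (array([406. , 205.3]), 0.57)] exp [438.4061 199.4244]
grip [(array([167.4, 287.7]), 0.76), (array([243.2, 338.9]), 0.58), (array([417.1, 286.7]), 0.28)] exp [213.2727 272.6539]
tip_point [] exp [223.6961 278.5485]
grip [(array([456.4, 251.4]), 0.59)] exp [320.7254 307.458 ]
tip_point [] exp [321.0316 235.0628]
```

View pics/s2.png

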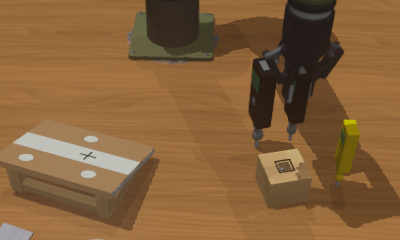

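The view shows the meter held and clear of the block's empty hole at crop (285,166). Its tip at full-frame (438,199) matches the expected position. Next I'll work out the move to above the cross.

```bash
cat >> m.py <<'E'
from scipy.spatial.transform import Rotation as Ro
def target(phi,spot,d,slope=.30):
    n=np.array([-np.sin(slope)*np.cos(phi),-np.sin(slope)*np.sin(phi),np.cos(slope)])
    y=np.array([-np.sin(phi),np.cos(phi),0]);z=-n
    return np.c_[np.cross(y,z),y,z], spot+n*d, n
def delta(R,P):
    o=monitor.get_obs();Rc=o["tcp_rot"]
    print("xyz",Rc.T@(P-o["tcp_pos"]),"turn",np.degrees(Ro.from_matrix(Rc.T@R).as_rotvec()))
E
python3 - <<'E'
from m import *
pt=snapshot("top");ps=snapshot("scene")
s=tri([(pt,(407.2,283.3)),(ps,(237.2,215.3))])
print("tri",s)
phi=np.radians(-18)
_,_,n=target(phi,s,0)
for p,a in ((pt,(407.2,283.3)),(ps,(237.2,215.3))): print(onplane(p,a,n,np.array([.4985,-.1557,.062])))
R,P,n=target(phi,s,.097+.08); print(P); delta(R,P)
E
```

```text
tri [ 0.5065 -0.1306  0.0626]
[ 0.5066 -0.1305  0.062 ]
[ 0.5056 -0.1311  0.0617]
[ 0.4568 -0.1144  0.2317]
xyz [ 0.1502 -0.3297 -0.0101] turn [  4.9531 -16.794   33.0253]
```

```bash
python3 -m jog '{"turn":[[0.5,-1.7,3.3],[1,-3.4,6.6],[1.5,-5,9.9],[2,-6.7,13.2],[2.5,-8.4,16.5],[3,-10.1,19.8],[3.5,-11.8,23.1],[4,-13.4,26.4],[4.5,-15.1,29.7],[5,-16.8,33]],"xyz":[[0.01,-0.02,-0.02],[0.025,-0.055,-0.03],[0.045,-0.095,-0.03],[0.06,-0.135,-0.03],[0.08,-0.17,-0.03],[0.095,-0.21,-0.03],[0.11,-0.245,-0.03],[0.13,-0.28,-0.025],[0.14,-0.31,-0.02],[0.15,-0.33,-0.01]],"jaw":[1,1,1,1,1,1,1,1,1,1]}'
python3 - <<'E'
from m import *
p=snapshot("wrist");X=cloud(p);save("w3.png",p["frame"])
o=monitor.get_obs();print(o["ft_force"],o["moment"],o["gripper_width"])
m=(np.abs(X[...,0]-.502)<.13)&(np.abs(X[...,1]+.151)<.14)&(X[...,2]>.025)&(X[...,2]<.11)
Q=X[m];q=Q
for i in range(10):
    c0=q.mean(0);n=np.linalg.svd(q-c0,full_matrices=False)[2][2];n*=np.sign(n[2]);q=Q[np.abs((Q-c0)@n)<(.02 if i<3 else .004)]
print("n",n,"slope",np.arccos(n[2]),"phi",np.degrees(np.arctan2(-n[1],-n[0])),c0,len(q))
# dark cross pixels near expected spot, on filler
e=proj(p,np.array([.5065,-.1306,.0626]));print("exp",e)
print([(d["at"],d["confidence"],onplane(p,d["at"],n,c0)) for d in mark_of(p,"spot")[:2]])
E
```

```text
t: 7.55
tcp_pos: [0.4573, -0.1166, 0.2329]
tcp_rot: [[-0.906, 0.313, 0.285], [0.298, 0.95, -0.094], [-0.3, 0.0, -0.954]]
ft_force: [0.4, -0.4, -0.7]
gripper_width: 0.0234
grip_force: 50.4
[-0.2245 -0.766  -2.8883] [0.0164 0.2549 0.009 ] 0.023373964619607772
n [-0.281   0.0909  0.9554] slope 0.29980836223538915 phi -17.934951393276762 [ 0.4801 -0.1536  0.056 ] 45631
exp [323.6394 215.6108]
[([325.3, 213.8], 0.79, array([ 0.5058, -0.1287,  0.0612]))]
```

View pics/w3.png

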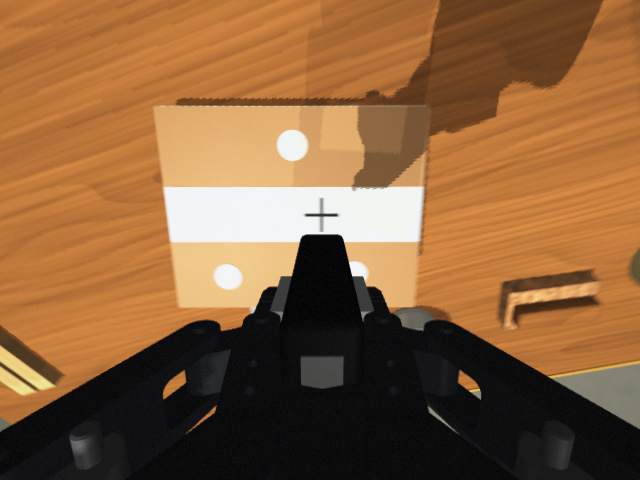

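The wrist view shows the cross at about (321.5,215) on the band, just above the meter's body, whose centre is near column 322. Next I'll refine the cross centre and the remaining offset.

```bash
python3 - <<'E'
from m import *
n=target(np.radians(-18),np.zeros(3),0)[2];c0=np.array([.4985,-.1557,.062])
def cross(p,e,r):
    g=cv2.cvtColor(p["frame"],cv2.COLOR_RGB2GRAY).astype(float);e=np.round(e).astype(int)
    w=g[e[1]-r:e[1]+r+1,e[0]-r:e[0]+r+1];t=(np.median(w)+w.min())/2
    v,u=np.nonzero(w<t);return np.array([(u.min()+u.max())/2+e[0]-r,(v.min()+v.max())/2+e[1]-r]),np.array([u.mean()+e[0]-r,v.mean()+e[1]-r])
o=monitor.get_obs();T=o["tcp_pos"];Rt=o["tcp_rot"]
obs=[]
for c,e,r in (("wrist",(321.5,213),19),("top",(407,283),9),("scene",(237,215),9)):
    p=snapshot(c);a,b=cross(p,e,r);obs.append((p,b));w=onplane(p,b,n,c0)
    print(c,a,b,w,"tip exp px",proj(p,T+Rt[:,2]*.097),[(d["at"],round(d["confidence"],2)) for d in mark_of(p,"tip_point")[:2]],"in tool",Rt.T@(w-T)-[0,0,.097])
s=tri(obs);print("tri3",s,Rt.T@(s-T)-[0,0,.097])
E
```

```text
wrist [323. 217.] [323.0904 218.016 ] [ 0.5049 -0.1306  0.0615] tip exp px [321.5372 239.929 ] [] in tool [0.0002 0.0015 0.0792]
top [408.  284.5] [410.3816 287.6447] [ 0.4975 -0.1372  0.0599] tip exp px [410.5849 292.2987] [([231.6, 283.9], 0.24)] in tool [ 0.0055 -0.007   0.0792]
scene [237.5 215. ] [237.75  215.375] [ 0.5057 -0.13    0.0617] tip exp px [237.8545 177.5739] [([405.5, 205.5], 0.59), ([238.2, 176.2], 0.49)] in tool [-0.0003  0.0023  0.0792]
tri3 [ 0.5017 -0.1328  0.0604] [ 0.0029 -0.0016  0.0795]
```

```bash
python3 - <<'E'
from m import *
n=target(np.radians(-18),np.zeros(3),0)[2];c0=np.array([.4985,-.1557,.062])
o=monitor.get_obs();T=o["tcp_pos"];Rt=o["tcp_rot"]
p=snapshot("wrist");g=255-cv2.cvtColor(p["frame"],cv2.COLOR_RGB2GRAY).astype(float)
def cen(v,i0): v=v-np.median(v);v[v<.4*v.max()]=0;return (v*(np.arange(len(v))+i0)).sum()/v.sum()
u=cen(np.r_[g[200:211,308:336].mean(0)],308);v=cen(g[205:225,[*range(308,317),*range(327,335)]].mean(1),205)
w=onplane(p,(u,v),n,c0);print(u,v,w,Rt.T@(w-T)-[0,0,.097],"axis at spot depth px",proj(p,T+Rt[:,2]*.176))
ps=snapshot("scene");print("scene axis px",proj(ps,T+Rt[:,2]*.176))
E
```

```text
319.17788980914656 215.13695882320167 [ 0.5056 -0.1314  0.0618] [ 0.0026 -0.0023  0.0815] axis at spot depth px [321.5492 218.2555]
scene axis px [237.5119 214.9775]
```

```bash
python3 - <<'E'
from m import *
n=target(np.radians(-18),np.zeros(3),0)[2];c0=np.array([.4985,-.1557,.062])
def cen(v,i0): v=v-np.median(v);v[v<.4*v.max()]=0;return (v*(np.arange(len(v))+i0)).sum()/v.sum()
for k in range(5):
    p=snapshot("wrist");o=monitor.get_obs();T=o["tcp_pos"];Rt=o["tcp_rot"]
    g=255-cv2.cvtColor(p["frame"],cv2.COLOR_RGB2GRAY).astype(float)
    u=cen(g[200:211,308:336].mean(0),308);v=cen(g[205:225,[*range(308,317),*range(327,335)]].mean(1),205)
    w=onplane(p,(u,v),n,c0);print(u,v,T,-p["R"].T@p["t"],w,Rt.T@(w-T)-[0,0,.097])
    if k==4: save("w4.png",cv2.resize(p["frame"][180:260,270:370],(800,640)[:2] if 0 else (750,600),interpolation=cv2.INTER_CUBIC))
ps=snapshot("scene");a=[180,215];save("s4.png",cv2.resize(ps["frame"][140:240,180:300],(720,600),interpolation=cv2.INTER_CUBIC))
E
```

```text
319.81766273315566 215.12717018688485 [ 0.4579 -0.1139  0.2326] [ 0.3575 -0.0812  0.3487] [ 0.5056 -0.1309  0.0617] [ 0.0025 -0.0016  0.0813]
319.82172915072687 215.20222288975668 [ 0.4578 -0.114   0.2326] [ 0.3574 -0.0813  0.3486] [ 0.5055 -0.131   0.0617] [ 0.0025 -0.0015  0.0812]
319.97615051673876 215.47854883353108 [ 0.4577 -0.1141  0.2325] [ 0.3574 -0.0814  0.3485] [ 0.5056 -0.131   0.0617] [ 0.0022 -0.0014  0.0811]
320.033633033633 215.83653180645567 [ 0.4577 -0.1142  0.2325] [ 0.3573 -0.0815  0.3484] [ 0.5058 -0.1312  0.0618] [ 0.002  -0.0014  0.0811]
320.1043231513938 215.83756281407037 [ 0.4576 -0.1143  0.2324] [ 0.3573 -0.0815  0.3483] [ 0.5057 -0.1312  0.0618] [ 0.0019 -0.0013  0.081 ]
```

View pics/s4.png

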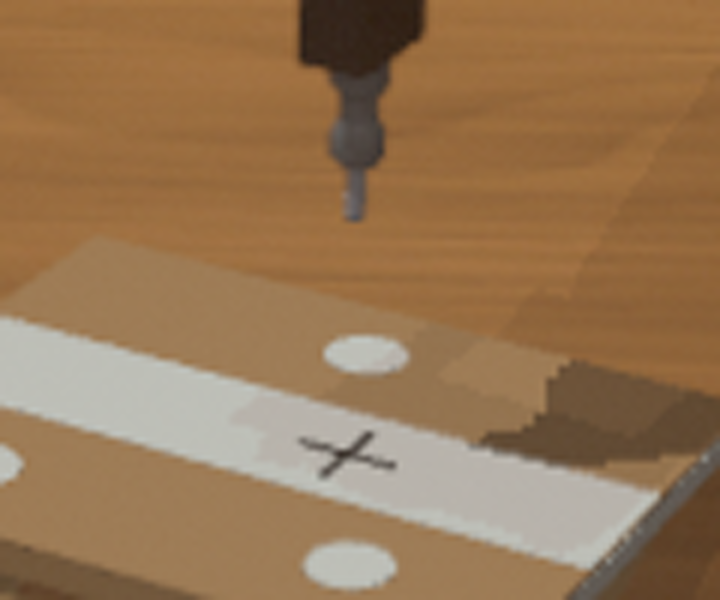

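The scene crop shows the tip end at about (239,176.5) full-frame and the cross at (238,215.3), so the tip is directly above it. Approach to about 17 mm off the face and let it settle.

```bash
python3 -m jog '{"turn":[[0,0,0],[0,0,0],[0,0,0],[0,0,0],[0,0,0],[0,0,0],[0,0,0],[0,0,0],[0,0,0],[0,0,0]],"xyz":[[0.001,-0.001,0.01],[0.002,-0.001,0.025],[0.002,-0.001,0.04],[0.002,-0.001,0.052],[0.002,-0.001,0.06],[0.002,-0.001,0.064],[0.002,-0.001,0.064],[0.002,-0.001,0.064],[0.002,-0.001,0.064],[0.002,-0.001,0.064]],"jaw":[1,1,1,1,1,1,1,1,1,1]}'
cat > st.py <<'E'
from m import *
S=np.array([.5057,-.1311,.0618]);R,P,n=target(np.radians(-18),S,.097)
import sys
L=[]
for k in range(6):
    p=snapshot("scene");o=monitor.get_obs();Rc=o["tcp_rot"];L.append(np.r_[Rc.T@(P-o["tcp_pos"])*1e3,np.degrees(Ro.from_matrix(Rc.T@R).as_rotvec()),o["ft_force"],o["ft_force"]@n])
print("t",o["t"],"last dxyz mm/turn deg/F/Fn",L[-1],"\nmean",np.mean(L,0),"moment",o["moment"],"w",o["gripper_width"])
print("spot px",proj(p,S),"tip px",proj(p,o["tcp_pos"]+Rc[:,2]*.097),[(d["at"],round(d["confidence"],2)) for d in mark_of(p,"tip_point")[:3]])
save(sys.argv[1],cv2.resize(p["frame"][165:235,200:280],(800,600) if 0 else (640,560),interpolation=cv2.INTER_CUBIC))
E
python3 st.py s5.png
```

```text
t: 9.35
tcp_pos: [0.4737, -0.1208, 0.1714]
tcp_rot: [[-0.908, 0.309, 0.284], [0.295, 0.951, -0.092], [-0.298, 0.0, -0.954]]
ft_force: [-0.4, 0.3, -1.4]
gripper_width: 0.0236
grip_force: 50.5
t 9.65 last dxyz mm/turn deg/F/Fn [-0.1367  0.0626 17.0646  0.0207  0.106   0.0123  0.0568  0.317  -1.5025
 -1.4224] 
mean [ 0.0445  0.0775 17.2706  0.0187  0.1302  0.0144 -0.0768 -0.1096 -1.3451
 -1.2734] moment [0.0478 0.2119 0.0534] w 0.02321400829424184
spot px [237.1619 215.3123] tip px [237.3749 207.4365] [([238.8, 207.0], 0.5), ([405.9, 203.6], 0.47)]
```

View pics/s5.png

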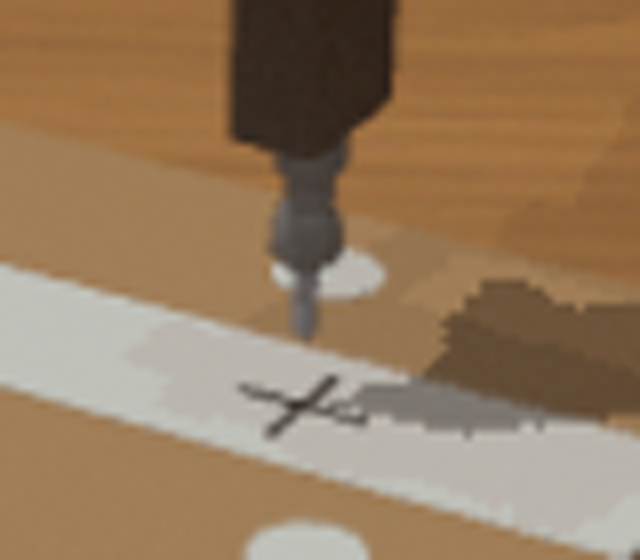

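The scene crop shows the tip end at (237.9,207.1) above the cross centre at (237.9,215.6), which fits the 17 mm gap. Now the gentle approach to contact.

```bash
python3 -m jog '{"turn":[[0,0,0],[0,0,0],[0,0,0],[0,0,0],[0,0,0],[0,0,0],[0,0,0],[0,0,0],[0,0,0],[0,0,0]],"xyz":[[0,0,0.004],[0,0,0.008],[0,0,0.012],[0,0,0.015],[0,0,0.017],[0,0,0.019],[0,0,0.02],[0,0,0.02],[0,0,0.02],[0,0,0.02]],"jaw":[1,1,1,1,1,1,1,1,1,1]}'; python3 st.py s6.png
```

```text
t: 10.7
tcp_pos: [0.4791, -0.1226, 0.1517]
tcp_rot: [[-0.908, 0.309, 0.283], [0.295, 0.951, -0.092], [-0.297, 0.0, -0.955]]
ft_force: [-0.8, -0.4, -0.1]
gripper_width: 0.0235
grip_force: 50.6
t 11.0 last dxyz mm/turn deg/F/Fn [-0.149   0.0807 -2.9714  0.02    0.1024  0.0155 -0.9116  0.6559  0.3384
  0.6394] 
mean [-0.1536  0.0727 -2.9414  0.0202  0.1011  0.0144 -0.664   0.3907 -0.4928
 -0.2485] moment [0.1551 0.3199 0.0293] w 0.023694540833295093
spot px [237.1619 215.3123] tip px [237.094  216.6726] [([239.8, 218.0], 0.39), ([404.5, 207.4], 0.35)]
```

```bash
cat > f.py <<'E'
from m import *
n=target(np.radians(-18),np.zeros(3),0)[2];S=np.array([.5057,-.1311,.0618]);F=[];M=[];D=[]
for k in range(24):
    snapshot("top");o=monitor.get_obs();F.append(o["ft_force"]);M.append(o["moment"]);D.append(o["tcp_rot"].T@(S-o["tcp_pos"])*1e3)
F=np.array(F);print("t",o["t"],"F",F.mean(0),"Fn",(F@n).mean(),"+-",(F@n).std()/24**.5,"M",np.mean(M,0),"D",np.mean(D,0)-[0,0,97])
E
python3 f.py
python3 -m jog '{"turn":[[0,0,0],[0,0,0],[0,0,0],[0,0,0],[0,0,0],[0,0,0],[0,0,0],[0,0,0],[0,0,0],[0,0,0]],"xyz":[[0,0,0.001],[0,0,0.002],[0,0,0.003],[0,0,0.003],[0,0,0.003],[0,0,0.003],[0,0,0.003],[0,0,0.003],[0,0,0.003],[0,0,0.003]],"jaw":[1,1,1,1,1,1,1,1,1,1]}'; python3 f.py; python3 st.py s7.png
```

```text
t 12.25 F [-0.9517  0.2514 -0.3387] Fn -0.03316130946138946 +- 0.07356559426556274 M [ 0.1116  0.3289 -0.0022] D [ 0.0054  0.0443 -3.0153]
t: 13.25
tcp_pos: [0.48, -0.1228, 0.1487]
tcp_rot: [[-0.908, 0.309, 0.283], [0.295, 0.951, -0.092], [-0.297, 0.0, -0.955]]
ft_force: [-0.6, 1.5, 1.6]
gripper_width: 0.0235
grip_force: 50.7
t 14.45 F [-0.9896  0.1995  0.8763] Fn 1.1334943323146944 +- 0.12950968180725675 M [0.0854 0.2681 0.0075] D [ 0.0337  0.0457 -6.0035]
t 14.75 last dxyz mm/turn deg/F/Fn [-0.1802  0.0641 -6.0285  0.0218  0.0959  0.0127 -1.061   0.3894  1.8123
  2.0651] 
mean [-0.1549  0.0742 -6.011   0.0202  0.0992  0.0139 -0.6749  0.0895  0.9316
  1.0878] moment [0.0813 0.2252 0.0315] w 0.023474610327081955
spot px [237.1619 215.3123] tip px [237.0721 218.0627] [([252.8, 347.4], 0.62), ([405.4, 207.0], 0.47)]
```

View pics/s7.png

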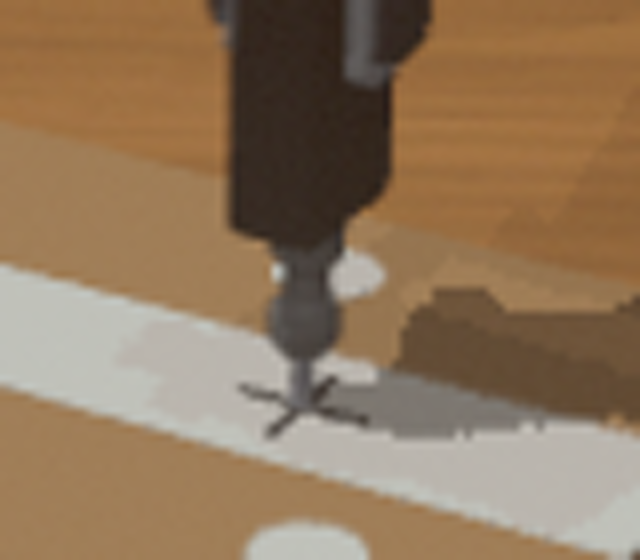

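The view shows the tip on the cross centre at crop (303,405), visibly pushed in. The force slope matches the spring, but the depth is uncertain (3.5–6 mm), so I'll take a proper free-air baseline just off the face.

```bash
python3 -m jog '{"turn":[[0,0,0],[0,0,0],[0,0,0],[0,0,0],[0,0,0],[0,0,0],[0,0,0],[0,0,0],[0,0,0],[0,0,0]],"xyz":[[0,0,-0.003],[0,0,-0.006],[0,0,-0.009],[0,0,-0.011],[0,0,-0.012],[0,0,-0.012],[0,0,-0.012],[0,0,-0.012],[0,0,-0.012],[0,0,-0.012]],"jaw":[1,1,1,1,1,1,1,1,1,1]}'; python3 f.py; python3 -m jog '{"turn":[[0,0,0],[0,0,0],[0,0,0],[0,0,0],[0,0,0],[0,0,0],[0,0,0],[0,0,0],[0,0,0],[0,0,0]],"xyz":[[0,0,0.002],[0,0,0.004],[0,0,0.006],[0,0,0.008],[0,0,0.01],[0,0,0.011],[0,0,0.012],[0,0,0.0125],[0,0,0.0125],[0,0,0.0125]],"jaw":[1,1,1,1,1,1,1,1,1,1]}'; python3 f.py
```

```text
t: 15.8
tcp_pos: [0.4765, -0.1217, 0.16]
tcp_rot: [[-0.908, 0.309, 0.283], [0.295, 0.951, -0.091], [-0.297, 0.0, -0.955]]
ft_force: [0.7, -0.6, -1.5]
gripper_width: 0.0234
grip_force: 50.7
t 17.0 F [-0.1699 -0.0919 -1.3069] Fn -1.2091705342918944 +- 0.08116281591287716 M [ 0.0658  0.2148 -0.0003] D [-0.0269  0.0463  5.9648]
t: 18.0
tcp_pos: [0.4801, -0.1228, 0.1483]
tcp_rot: [[-0.908, 0.309, 0.283], [0.295, 0.951, -0.091], [-0.297, 0.0, -0.955]]
ft_force: [-1.5, 0.8, 0.9]
gripper_width: 0.0232
grip_force: 50.7
t 19.2 F [-1.598   0.4512  0.9749] Fn 1.4217130877313133 +- 0.10098775825284312 M [0.1491 0.4326 0.0044] D [-0.0009  0.041  -6.5007]
```

```bash
python3 -m jog '{"turn":[[0,0,0],[0,0,0],[0,0,0],[0,0,0],[0,0,0],[0,0,0],[0,0,0],[0,0,0],[0,0,0],[0,0,0]],"xyz":[[0,0,0.0005],[0,0,0.001],[0,0,0.0015],[0,0,0.0018],[0,0,0.0018],[0,0,0.0018],[0,0,0.0018],[0,0,0.0018],[0,0,0.0018],[0,0,0.0018]],"jaw":[1,1,1,1,1,1,1,1,1,1]}'; python3 f.py; python3 st.py s8.png
```

```text
t: 20.2
tcp_pos: [0.4806, -0.1231, 0.1465]
tcp_rot: [[-0.908, 0.309, 0.283], [0.295, 0.951, -0.092], [-0.297, 0.0, -0.955]]
ft_force: [-1.7, 1.6, 1.5]
gripper_width: 0.0234
grip_force: 50.8
t 21.4 F [-1.8051  0.5884  1.5532] Fn 2.0449356717315017 +- 0.09476812918555264 M [ 0.1428  0.4298 -0.0127] D [ 0.0058  0.0457 -8.3145]
t 21.7 last dxyz mm/turn deg/F/Fn [-0.1574  0.0855 -8.3011  0.0195  0.0987  0.0142 -1.9351  1.0459  1.158
  1.7457] 
mean [-0.173   0.0788 -8.3218  0.0203  0.0972  0.0123 -2.0005  0.8136  1.4869
  2.0571] moment [ 0.1421  0.3912 -0.0049] w 0.023763278790645954
spot px [237.1619 215.3123] tip px [237.0231 219.1014] [([407.5, 205.9], 0.36)]
```

View pics/s8.png

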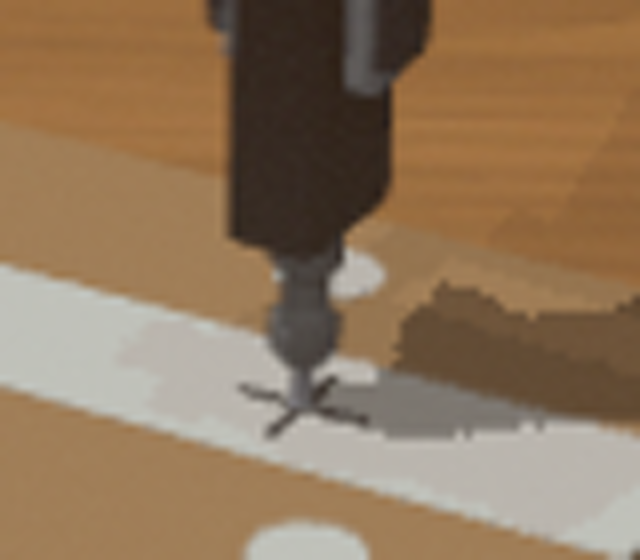

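The tip is on the cross centre at crop (303,405). The force is 3.25 N above free air, which is about 5.6 mm pushed in, with orientation within 0.1°. Handing in.

```bash
python3 -c "
from plant import arm
print(arm.close_job())"
```

```text
the job is handed in; nothing more can be done
None
```

I pulled the meter from its cap and handed in at about 22 s with the gripper still holding it: square to the panel within about 0.1°, tip on the cross centre, and pushed in an estimated 5.6 mm of 12 (about 3.3 N); the judged result was not reported back.

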